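# Turn the separator end cover over beneath the wire shelf

## Task

Beneath the low wire shelf two round end covers lie in turning cradles. Turn over the cover with the blue hub and blue crank handle: carry its handle from the left post, up over the top and down to the right post, so that its black seal face looks up and the crank lies on the right post, then let go. The cover must stay seated in its cradle; leave the green-handled cover as it is.

Things in the scene. Friction and masses are not known exactly. Their poses are not given: they have to be found in the camera images.
- blue_cover: Cover to turn: loose aluminium disc 120 mm wide, 14 thick, 0.6 kg. Origin: disc centre, 85 mm up when seated. x: along its 12 mm shaft, away from the robot. z: out of the face with the blue hub (30 mm radius, 16 high); the other face has a black seal ring. A crank arm (12 mm high) at x = -100 runs 65 mm to +y. Start: z up, crank left (+y); turned over: z down, crank right.
- blue_cover_handle (a point): Middle of the blue crank handle: round sleeve 16 mm thick, 62 mm long, spinning freely on its pin along the cover's x axis, at x -147, y +65, z 0 mm in the cover's frame; axes as the cover's. It lies about 65 mm in front of the wire shelf (towards the robot), 85 mm above the table at both ends of its half circle (radius 65 mm about the shaft, top at 150 mm).
- blue_cradle: Fixed cradle. Origin on the table under the disc; x along the shaft, away from the robot, y left, z up. Forks at x -75 and 75 mm, slots 15 mm wide, open on top, hold the shaft at z 85; lifted 25 mm it comes out. Posts at x -100, y +45 and -45 (tops z 79) carry the level crank arm; slight friction in between. Wire shelf above: x about -80 to 80, underside z 160, disc on edge reaches 145.
- green_cover: The other cover, to be left alone: same disc, shaft and crank in a like cradle beside the blue one (left or right varies), green handle, green hub underneath, already turned: seal face up, crank to the right. Origin: disc centre, 85 mm up; x along the shaft, away from the robot, z up. Its handle's middle is at x -147, y -65, z 0 mm in its frame.

How it is judged:
By the outcome, as a careful person would: the job done as asked, in the order asked, and still so for the second after the job is handed in, with the robot touching nothing.
It also fails if it takes over 42 s, if anything falls off the work surface, if the arm or the gripper's body presses on something with over 40 N, if the wrist force passes 120 N, or if a joint passes its speed limit or range.

## Robot

A 6-joint arm with a two-finger parallel gripper is mounted at the origin on the work surface. World frame = base frame: x ahead of the robot, y to its left, z up, the work surface at z = 0. Lengths are in mm, angles in rad, forces in N, time in s.
With the tool pointing down it reaches from about 275 to 750 mm from the base axis. Payload 10.2 kg.
Tool frame: the origin (TCP) lies midway between the tips of the shut fingers; the grasp point (between the pads) lies 19 mm behind it (ctrl.pinch_z is the distance from the TCP to the grasp point, in mm); x points along the fingers, z is the direction in which the jaws open and shut, and the axes are right-handed (so a half turn about x gives the same grasp; the last joint's range is limited). The gripper opens to 85 mm and grips with 20 to 120 N. Pads are 22 mm wide; open, the fingers measure 114 mm over their backs; the gripper's body (76 mm by 85 mm) begins 54 mm behind the grasp point. The pads swing forward as they close: fully open they stand 13 mm farther back than shut.
Start: joints at [-1.521, 0.313, 1.498, -0, 1.331, -0.223], TCP at [141.437, -505.595, 231.294] pointing down, gripper open.
Joint ranges: [-2.94, 2.94], [-0.97, 2.17], [0.19, 2.56], [-1.23, 4.37], [0.02, 3.11], [-2.88, 2.88]. Speed limits (rad/s): [2.39, 2.39, 3.01, 3.14, 3.14, 3.14].

## Interface

Orientations are given as a unit quaternion [w, x, y, z].
In Python, from rig import ctrl, capture, workorder, nets gives the robot as it stands. The module is installed in compiled form; this text tells all that it offers.
- The arm moves only by the tool send_rows, never from a script. Its argument "rows" is text: rows parted by semicolons, each of 5 numbers parted by spaces: the opening, from 0 (shut) to 1 (fully open), then the shift along the tool's x, y, z in cm, then the turn about the tool's x in units of 5 degrees (1.0 is 5 degrees). In form: grip x y z yaw; .... A call has 1 to 12 rows; each row is the pose to reach, as a shift and turn from the pose commanded when the call began, along the tool's axes at that moment; what a row does not reach only later rows make up. A row lasts 1/10 s, in which the tool goes at most 50 mm and 8.59 degrees, less where a joint would pass 70% of its speed; a pose out of reach is approached as far as the arm can. A call with a gripper value outside its range is refused whole. The fingers move at their own pace and stop on an object; "grip_force" is the grip in N (left out, the last holds). Time passes only in rows, so rows that repeat a pose let the fingers close. It gives the time, the measured TCP pose, the force and the opening at its end, in the units of the state.
- ctrl.sense(): the state, without advancing time (a new reading comes with each control period).
- capture(name): name is "scene" or "top" or "wrist"; returns a dict with "pixels" (480x640x3 uint8, red, green, blue), "intrinsics" (3x3 intrinsics, pixels), "dist" ([k1, k2, p1, p2, k3] as OpenCV has them; the pictures are not rectified), "view" (4x4, takes a point from world to camera coordinates); the wrist camera has in their place "mount" (4x4, takes a point from camera to tool coordinates, whose origin is the TCP and whose axes are the tool frame's). Camera axes: x right, y down, z forward; pixel columns grow to the right and rows downward; lengths in mm; the calibration is good to about 2 mm. A picture is of the moment at which its call begins: read the wrist's pose just before it. There is no depth.
- workorder.finish_job(): hands the job in, once; it reports no verdict.
Trained networks look in a picture, given as the dict that the camera call returned (one of the last four; its "shot" number tells which), for a name from the list of things; names that differ only in an ending like _2 or _b are one class to them, and where a whole thing is asked for, a point or a joint stands for the part that bears it (a point fixed in the world has none). Each returns a list of dicts, best first, with "confidence" (0 to 1); they miss things now and then, are a little off and sometimes report something else, mostly with a low value. They report only what shows in the picture. A call takes as long as a camera call.
- nets.boxes_of(picture, target): "location" ([x, y, z] in mm, in world coordinates, good to about 4 mm: the middle of the surface that is visible of it).
- nets.spot_point(picture, target): "location" ([x, y, z] in mm, in world coordinates, good to about 4 mm: a listed point, or the origin of a listed thing).
The state is a dict: "time_s": time; "joints": joint angles; "dq": joint speeds; "tau": joint torques, N m; "eef_pos": TCP position; "ee_rot": TCP orientation; "force": force on the tool from outside, world axes, zero at the start; "wrist_torque": the same for the moment, N m; "grip_width": opening from 0.0 (shut) to 1.0 (fully open).
Only numpy, scipy, OpenCV 4.12 (cv2) and the standard library are available. Lean on these libraries where they do the work, as an engineer would, in place of code of your own. Each camera call takes 0.05 s, during which the arm holds its last target.

## Working session

There is one attempt and no reset: what is moved stays moved. The work goes in short steps, Python scripts to look and compute and a tool call to move; the robot and the scene stay as the last step left them, time stands still between calls to the robot, and variables do not carry over. Pictures are saved under pics/ and viewed, and the job is handed in when it is done.

Besides the shell and the picture viewer there is one more tool, called as a command line: name --argument value ..., lists and objects as JSON in quotes. send_rows: Moves the arm, as the interface text tells. Its arguments: {"type":"object","properties":{"rows":{"type":"string"},"grip_force":{"type":"number"}},"required":["rows"]}

```bash
mkdir -p pics; cat > h.py <<'E'
import numpy as np, cv2
from rig import ctrl, capture, workorder, nets
from scipy.spatial.transform import Rotation as R
def save(p,n): cv2.imwrite(f'pics/{n}.png', p['pixels'][:,:,::-1])
def st():
    s=ctrl.sense(); print('t',round(s['time_s'],2),'pos',np.round(s['eef_pos'],1),'q',np.round(s['ee_rot'],4),'F',np.round(s['force'],1),'g',round(s['grip_width'],3)); return s
def rot(s): q=s['ee_rot']; return R.from_quat([q[1],q[2],q[3],q[0]])
E
python3 - <<'E'
from h import *
s=st(); print(rot(s).as_matrix().round(3), s['joints'], ctrl.pinch_z)
for c in ['scene','top']:
    p=capture(c); save(p,c+'0')
    for n in ['blue_cover','blue_cover_handle','green_cover','blue_cradle']:
        for f in (nets.boxes_of,nets.spot_point):
            for d in f(p,n)[:2]: print(c,n,f.__name__,round(d['confidence'],2),np.round(d['location'],1))
st()
E
```

```text
t 0.0 pos [ 141.4 -505.3  230.7] q [ 0.563   0.4277  0.5636 -0.427 ] F [-0.3 -0.1 -0.5] g 0.998
[[-0.     0.963  0.269]
 [ 0.001  0.269 -0.963]
 [-1.     0.    -0.001]] [-1.52139408e+00  3.13445830e-01  1.49846625e+00 -4.51290448e-06
  1.33097013e+00 -2.23387679e-01] 18.700000000000003
scene blue_cover call 0.88 [ 604.9 -178.9   88.6]
scene blue_cover_handle call 0.9 [ 602.  -178.2   93.2]
scene blue_cover_handle call 0.88 [464.7 -98.8  88.8]
scene green_cover call 0.89 [635.   81.1  91.5]
scene green_cover call 0.84 [643.9  96.   83.1]
scene blue_cradle call 0.71 [ 644.4 -210.     6.5]
scene blue_cradle call 0.58 [ 606.8 -179.8   -1.1]
top blue_cover call 0.59 [ 591.6 -170.    90.5]
top blue_cover_handle call 0.81 [ 594.3 -168.    91.6]
top blue_cover_handle call 0.23 [ 541.6 -155.3   11. ]
top blue_cover_handle call 0.66 [ 466.7 -100.4   84.9]
top green_cover call 0.61 [631.2  88.4  94.9]
top green_cover call 0.79 [644.3  97.3  87.7]
top blue_cradle call 0.73 [ 595.8 -169.8   94.1]
top blue_cradle call 0.66 [ 545.5 -156.8   10. ]
t 0.9 pos [ 141.4 -505.6  231.3] q [ 0.5633  0.4273  0.5633 -0.4274] F [0.6 0.1 0.2] g 1.0
```

View pics/scene0.png

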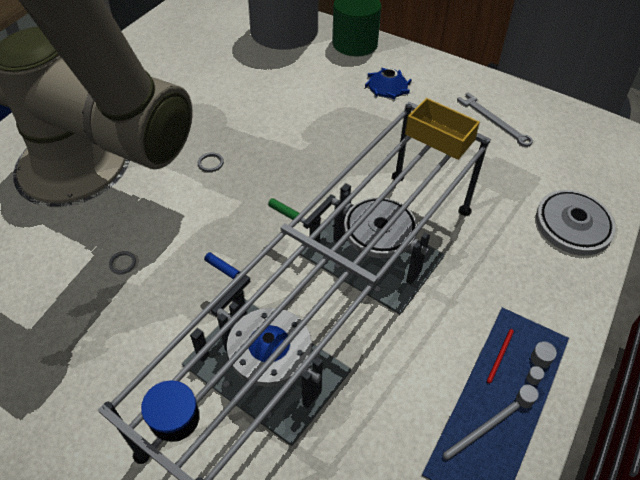

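View pics/top0.png

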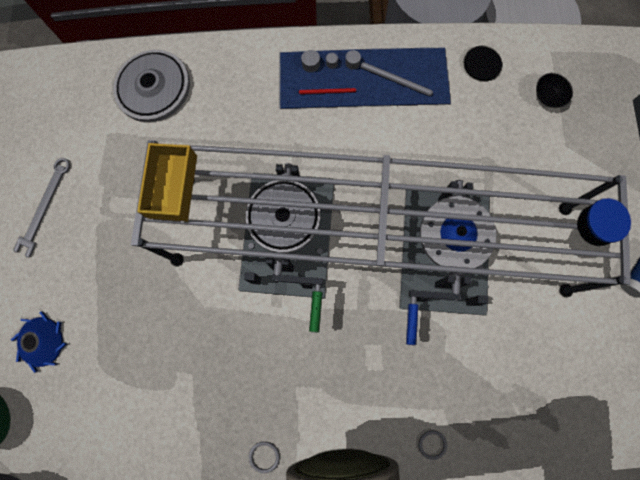

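The blue handle is at about (222,265) in the scene view and (412,324) in the top view. The green cover is to its left, and the wire shelf stands over the discs. Next I'll triangulate the blue handle's ends and the disc from both views.

```bash
cat >> h.py <<'E'
def ray(p,uv,s=None):
    u=cv2.undistortPoints(np.array([[uv]],float),np.array(p['intrinsics'],float),np.array(p['dist'],float))[0,0]
    d=np.array([u[0],u[1],1.])
    if 'view' in p:
        V=np.array(p['view']); Rm=V[:3,:3]; return -Rm.T@V[:3,3], Rm.T@d/np.linalg.norm(d)
    M=np.array(p['mount']); Rt=rot(s).as_matrix(); t=np.array(s['eef_pos'])
    return Rt@M[:3,3]+t, Rt@M[:3,:3]@d/np.linalg.norm(d)
def tri(rs):
    A=np.zeros((3,3));b=np.zeros(3)
    for o,d in rs:
        P=np.eye(3)-np.outer(d,d);A+=P;b+=P@o
    x=np.linalg.solve(A,b); return x,[np.linalg.norm((np.eye(3)-np.outer(d,d))@(x-o)) for o,d in rs]
def blobs(p,lo=(105,120,40),hi=(130,255,255),amin=60):
    hsv=cv2.cvtColor(p['pixels'],cv2.COLOR_RGB2HSV); m=cv2.inRange(hsv,lo,hi)
    n,l,stt,c=cv2.connectedComponentsWithStats(m)
    out=[]
    for i in range(1,n):
        if stt[i,4]>=amin:
            pts=np.argwhere(l==i)[:,::-1].astype(np.float32)
            mu=pts.mean(0);w,v=np.linalg.eigh(np.cov((pts-mu).T));a=v[:,1];pr=(pts-mu)@a;pw=(pts-mu)@v[:,0]
            out.append((stt[i,4],mu,mu+a*pr.min(),mu+a*pr.max(),pr.max()-pr.min(),pw.max()-pw.min()))
    return out
E
python3 - <<'E'
from h import *
P={}
for c in ['scene','top']:
    p=capture(c);P[c]=p
    for b in blobs(p): print(c,b[0],*[np.round(x,1) for x in b[1:]])
    for n in ['blue_cover','blue_cover_handle','green_cover']:
        for d in nets.spot_point(p,n)[:2]: print(c,n,round(d['confidence'],2),np.round(d['location'],1))
import pickle;pickle.dump(P,open('P.pkl','wb'))
E
```

```text
scene 797 [387.3  84.3] [409.2  87.2] [365.6  81.4] 43.9 28.7
scene 327 [221.2 265. ] [236.9 275.2] [205.7 254.9] 37.2 9.2
scene 11055 [495.9 405.8] [533.7 322. ] [457.6 491. ] 185.4 85.4
scene 707 [267.  342.9] [281.7 328.6] [253.8 355.9] 39.0 22.9
scene 69 [282.8 352.6] [289.8 344.7] [275.7 360.6] 21.3 4.2
scene 2194 [168.3 405.9] [191.9 391.4] [144.6 420.5] 55.6 49.9
scene blue_cover 0.96 [ 604.4 -180.6   85.9]
scene blue_cover_handle 0.79 [ 463.8 -100.2   89.2]
scene green_cover 0.96 [645.1  94.7  83.8]
top 7360 [366.9  79.1] [447.8  74.5] [279.7  84.2] 168.4 59.4
top 1490 [608.8 220.1] [594.1 202.8] [623.7 237.6] 45.7 41.6
top 613 [458.3 229.8] [476.6 231.5] [440.3 228.2] 36.5 20.5
top 90 [458.  247.6] [469.8 248.8] [446.9 246.5] 23.1 4.6
top 94 [636.2 273. ] [638.9 262. ] [634.7 279.2] 17.7 9.4
top 367 [411.8 323.7] [412.8 303.8] [410.8 344. ] 40.2 9.3
top 1607 [ 40.7 341.7] [ 46.9 313.1] [ 34.2 371. ] 59.3 53.8
top blue_cover 0.85 [ 605.2 -181.3   84.8]
top blue_cover_handle 0.76 [ 465.6 -102.4   84.2]
top green_cover 0.79 [643.6  93.9  85.9]
```

```bash
python3 - <<'E'
from h import *
import pickle;P=pickle.load(open('P.pkl','rb'))
s,t=P['scene'],P['top']
def T(a,b): x,e=tri([ray(s,a),ray(t,b)]); print(np.round(x,1),np.round(e,1)); return x
m=T((221.2,265),(411.8,323.7))
a=T((236.9,275.2),(412.8,303.8)); b=T((205.7,254.9),(410.8,344)); d=a-b; print(np.linalg.norm(d),np.degrees(np.arctan2(d[1],d[0])))
h=T((269,338.5),(459.5,230.5))
# using cover net
c=np.array([604.8,-181,85]); v=m-c; print('len',np.linalg.norm(v[:2]),'yaw',np.degrees(np.arctan2(v[1],v[0])-np.arctan2(65,-147)))
for n,p in P.items():
  V=np.array(p['view']);print(n,-V[:3,:3].T@V[:3,3])
  y=0
  def pr(X):
    return cv2.projectPoints(np.array([X],float),cv2.Rodrigues(V[:3,:3])[0],V[:3,3],np.array(p['intrinsics'],float),np.array(p['dist'],float))[0].ravel()
  for yaw in(-12,-9,-6,-3):
    y=np.radians(yaw);Rm=np.array([[np.cos(y),-np.sin(y),0],[np.sin(y),np.cos(y),0],[0,0,1]])
    o=m-Rm@np.array([-147,65,0]); print(yaw,o.round(1),[pr(o+Rm@np.array(q)).round(0) for q in ([0,0,23],[-178,65,0],[-116,65,0])])
  im=p['pixels'][:,:,::-1]
x0=cv2.resize(s['pixels'][220:400,170:350,::-1],(540,540),interpolation=cv2.INTER_CUBIC);cv2.imwrite('pics/s1.png',x0)
x0=cv2.resize(t['pixels'][170:360,380:520,::-1],(420,570),interpolation=cv2.INTER_CUBIC);cv2.imwrite('pics/t1.png',x0)
E
```

```text
[ 465.5 -100.1   88. ] [0.6 0.6]
[ 496.3 -103.    86.4] [0. 0.]
[434.6 -97.2  89.9] [1.2 1.2]
62.136908109341256 -5.3743995196822185
[ 605.5 -178.7  104.5] [0.2 0.2]
len 161.05582513793252 yaw -6.297280840546888
scene [ 870.19550266 -511.85424798  846.76682364]
-12 [ 595.8 -194.2   88. ] [array([257., 341.]), array([208., 254.]), array([235., 276.])]
-9 [ 600.6 -187.3   88. ] [array([262., 339.]), array([208., 255.]), array([236., 275.])]
-6 [ 604.9 -180.1   88. ] [array([268., 337.]), array([207., 255.]), array([237., 275.])]
-3 [ 608.9 -172.7   88. ] [array([273., 334.]), array([206., 256.]), array([237., 274.])]
top [457.1666352   22.40521554 828.31412627]
-12 [ 595.8 -194.2   88. ] [array([471., 236.]), array([409., 344.]), array([415., 304.])]
-9 [ 600.6 -187.3   88. ] [array([466., 233.]), array([410., 344.]), array([414., 304.])]
-6 [ 604.9 -180.1   88. ] [array([462., 230.]), array([411., 345.]), array([413., 304.])]
-3 [ 608.9 -172.7   88. ] [array([457., 228.]), array([412., 345.]), array([412., 304.])]
```

View pics/s1.png

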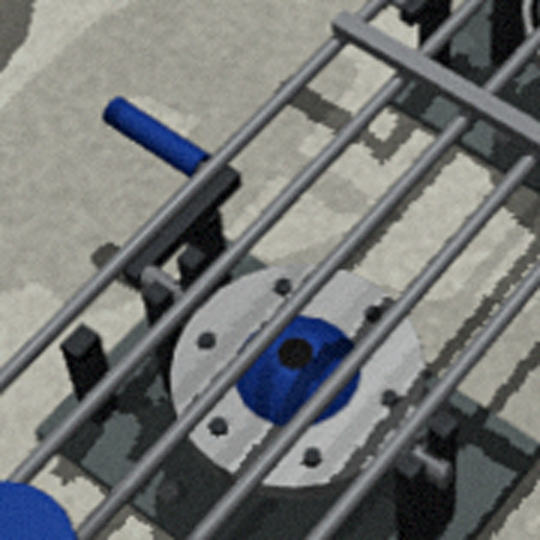

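View pics/t1.png

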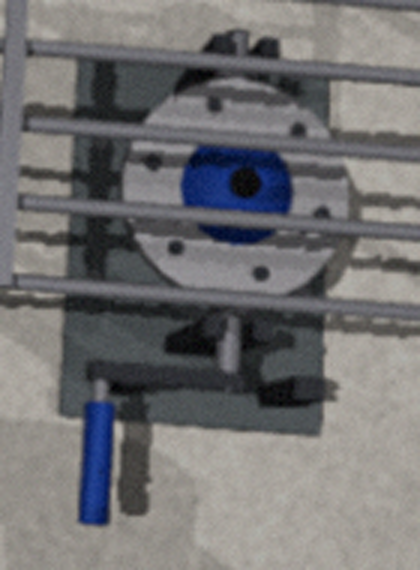

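The handle's middle triangulates to (465.5, -100, 88), with its upper surface visible. Its length comes out at 62.1 mm, as given. Yaw is about -6° and the distance from the cover origin is 161 mm against 160.7 nominal. I'll move above it now.

send_rows --rows "1 0.2 2.1 -1.5 0.2; 1 0.4 5.5 -4 0.6; 1 0.7 9.2 -6.7 0.9; 1 1 13.4 -9.7 1.4; 1 1.3 17.6 -12.8 1.8; 1 1.6 21.8 -15.8 2.2; 1 1.9 26 -18.8 2.7; 1 2.2 30.2 -21.9 3.1; 1 2.5 34 -24.6 3.5; 1 2.8 37.4 -27.1 3.9; 1 3 40.3 -29.2 4.2; 1 3.1 42 -30.4 4.3" --grip_force 40

```text
time_s: 2.5
eef_pos: [465.1, -97.3, 200.1]
ee_rot: [0.474, 0.525, 0.474, -0.524]
force: [0.1, -0.7, -0.1]
grip_width: 0.999
```

send_rows --rows "1 0 0 0 0; 1 0 0 0 0; 1 0 0 0 0"

```text
time_s: 2.8
eef_pos: [463.6, -100.4, 200.4]
ee_rot: [-0.474, -0.525, -0.473, 0.525]
force: [-0.3, 0.3, -0.2]
grip_width: 1.0
```

```bash
python3 - <<'E'
from h import *
s=st(); p=capture('wrist'); save(p,'w1'); print(rot(s).as_matrix().round(3),s['joints'].round(2) if hasattr(s['joints'],'round') else s['joints'])
import pickle;pickle.dump((s,p),open('W1.pkl','wb'))
for b in blobs(p): print(b[0],*[np.round(x,1) for x in b[1:]])
for n in ['blue_cover','blue_cover_handle']:
  for d in nets.spot_point(p,n)[:2]: print(n,round(d['confidence'],2),np.round(d['location'],1))
E
```

```text
t 2.8 pos [ 463.6 -100.4  200.4] q [-0.4736 -0.5251 -0.4735  0.5252] F [-0.3  0.3 -0.2] g 1.0
[[-0.     0.995 -0.103]
 [-0.    -0.103 -0.995]
 [-1.    -0.     0.   ]] [-0.46  0.23  1.69 -0.    1.22  1.21]
1326 [429.5   6.3] [479.    6.6] [380.    6.1] 99.0 13.4
295 [430.9  41.1] [456.2  39.4] [408.   42.7] 48.3 11.9
1201 [313.8 237.3] [312.7 191.8] [314.8 277.1] 85.3 21.8
blue_cover_handle 0.64 [468.4 -99.3  90.1]
```

View pics/w1.png

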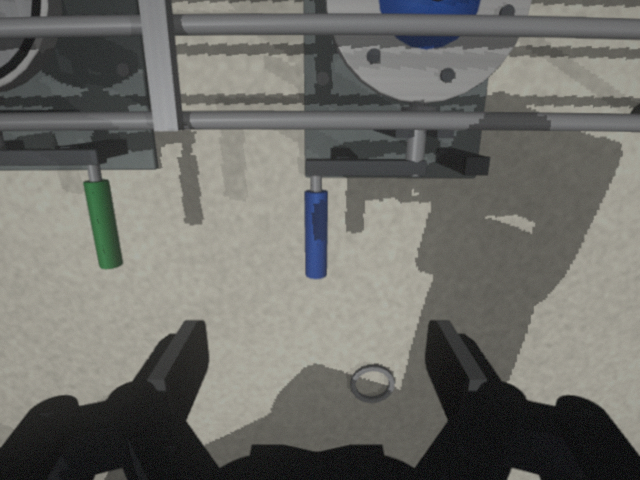

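The wrist view shows the blue handle upright from (316,191) to (316,277), so the jaws are well aligned. The crank arm, posts and front shelf rod lie above it.

```bash
python3 - <<'E'
from h import *
import pickle
s,p=pickle.load(open('W1.pkl','rb'));P=pickle.load(open('P.pkl','rb'))
hsv=cv2.cvtColor(p['pixels'],cv2.COLOR_RGB2HSV); m=cv2.inRange(hsv,(100,80,20),(135,255,255))[180:290,290:345]
ys,xs=np.nonzero(m); 
for y in (195,215,235,255,270): 
    r=xs[ys==y-180]+290; print(y,r.min(),r.max())
print(ys.min()+180,ys.max()+180)
for uv in [(315.8,192),(315.8,234),(315.8,276)]:
    o,d=ray(p,uv,s); k=(87-o[2])/d[2]; print('at z87',(o+k*d).round(1))
x,e=tri([ray(P['scene'],(221.2,265)),ray(P['top'],(411.8,323.7)),ray(p,(315.8,234),s)]);print(x.round(1),np.round(e,1))
x,e=tri([ray(P['top'],(411.8,323.7)),ray(p,(315.8,234),s)]);print(x.round(1),np.round(e,1))
# crank arm/shaft px
for n,uv in [('shaft',(416,145)),('armL',(308,167)),('shelf rod',(416,122))]:
    o,d=ray(p,uv,s); k=((85 if n!='shelf rod' else 165)-o[2])/d[2]; print(n,(o+k*d).round(1))
E
```

```text
195 305 326
215 306 326
235 306 326
255 306 325
270 306 325
191 278
at z87 [ 496.6 -103.6   87. ]
at z87 [ 467.2 -100.5   87. ]
at z87 [435.5 -97.2  87. ]
[ 466.1 -100.3   87.6] [1.1 0.5 1.2]
[ 466.1 -100.4   83.6] [0. 0.]
shaft [ 520.4 -171.8   85. ]
armL [ 513.4 -100.1   85. ]
shelf rod [ 538.8 -152.7  165. ]
```

send_rows --rows "1 2 0 0 0; 1 5 0 0 0; 1 8.5 0 0 0; 1 11.5 0 0 0; 1 13 0 0 0; 1 13.5 0 0 0; 1 13.5 0 0 0; 1 13.5 0 0 0"

```text
time_s: 3.75
eef_pos: [464.5, -100.1, 66.2]
ee_rot: [0.474, 0.525, 0.473, -0.525]
force: [0.9, -0.7, -0.2]
grip_width: 0.999
```

```bash
python3 - <<'E'
from h import *
s=st(); p=capture('wrist'); save(p,'w2')
p=capture('scene'); save(p,'s2')
E
```

```text
t 3.75 pos [ 464.5 -100.1   66.2] q [ 0.4742  0.5252  0.4731 -0.5248] F [ 0.9 -0.7 -0.2] g 0.999
```

View pics/w2.png

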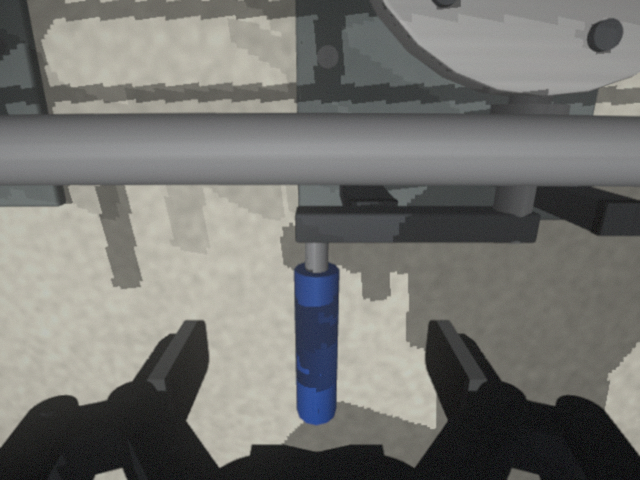

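View pics/s2.png

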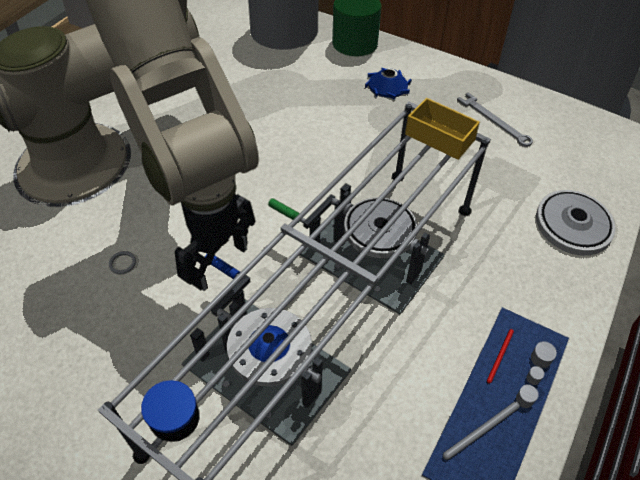

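The handle is centred between the pads, at image column 316 with the fingers at about 207 and 428. I'll close.

send_rows --rows "0.6 0 0 0 0; 0.4 0 0 0 0; 0.25 0 0 0 0; 0.15 0 0 0 0; 0.1 0 0 0 0; 0.1 0 0 0 0; 0.1 0 0 0 0; 0.1 0 0 0 0; 0.1 0 0 0 0; 0.1 0 0 0 0" --grip_force 40

```text
time_s: 4.85
eef_pos: [464.0, -99.7, 65.4]
ee_rot: [0.474, 0.525, 0.474, -0.525]
force: [-0.2, 0.2, 2.7]
grip_width: 0.169
```

```bash
python3 - <<'E'
from h import *
s=st(); print(np.round(s['wrist_torque'],2)); p=capture('wrist'); save(p,'w3')
E
```

```text
t 4.85 pos [464.  -99.7  65.4] q [ 0.4737  0.525   0.4737 -0.5249] F [-0.2  0.2  2.7] g 0.169
[ 0.16  0.07 -0.03]
```

View pics/w3.png

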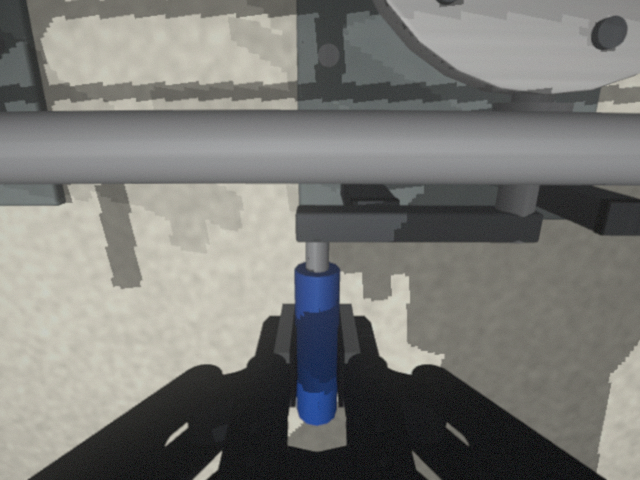

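Gripped, with the pads on both sides of the sleeve and an opening of 0.169. Next is the first 60° of the arc (radius 65 mm).

send_rows --rows "0.1 -0.57 0 0.02 0; 0.1 -1.13 0 0.1 0; 0.1 -1.68 0 0.22 0; 0.1 -2.22 0 0.39 0; 0.1 -2.75 0 0.61 0; 0.1 -3.25 0 0.87 0; 0.1 -3.73 0 1.18 0; 0.1 -4.18 0 1.52 0; 0.1 -4.6 0 1.9 0; 0.1 -4.98 0 2.32 0; 0.1 -5.32 0 2.77 0; 0.1 -5.63 0 3.25 0"

```text
time_s: 6.1
eef_pos: [460.6, -132.3, 121.8]
ee_rot: [-0.474, -0.525, -0.474, 0.525]
force: [-0.4, -0.5, -2.8]
grip_width: 0.169
```

```bash
python3 - <<'E'
from h import *
s=st(); print(np.round(s['wrist_torque'],2)); p=capture('wrist'); save(p,'w4');p=capture('scene'); save(p,'s4')
E
```

```text
t 6.1 pos [ 460.6 -132.3  121.8] q [-0.4737 -0.5249 -0.4739  0.525 ] F [-0.4 -0.5 -2.8] g 0.169
[-0.02  0.06 -0.1 ]
```

View pics/w4.png

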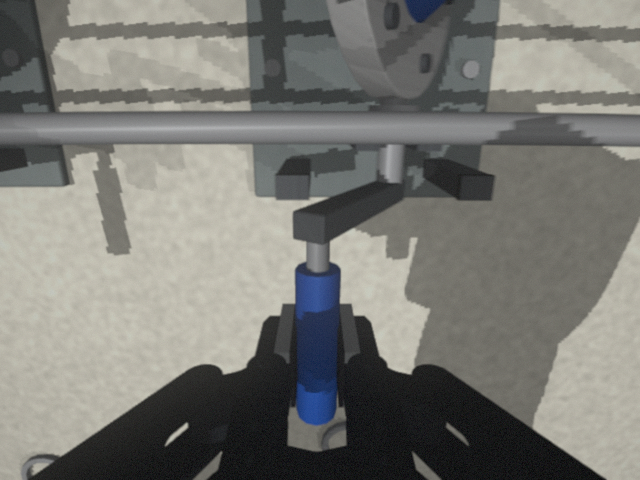

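View pics/s4.png

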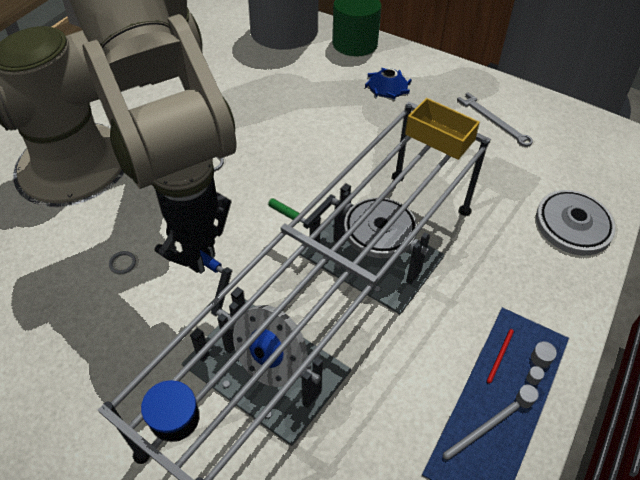

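The cover has turned about 60°, with the crank at an angle, the disc tilting in its forks and forces under 3 N. I'll continue over the top.

send_rows --rows "0.1 -0.26 0 0.5 0; 0.1 -0.48 0 1.03 0; 0.1 -0.65 0 1.57 0; 0.1 -0.77 0 2.12 0; 0.1 -0.85 0 2.68 0; 0.1 -0.87 0 3.25 0; 0.1 -0.85 0 3.82 0; 0.1 -0.77 0 4.38 0; 0.1 -0.65 0 4.93 0; 0.1 -0.48 0 5.47 0; 0.1 -0.26 0 6 0; 0.1 0 0 6.5 0"

```text
time_s: 7.4
eef_pos: [454.2, -197.5, 121.8]
ee_rot: [-0.474, -0.525, -0.473, 0.525]
force: [-2.0, -2.4, 3.7]
grip_width: 0.171
```

```bash
python3 - <<'E'
from h import *
s=st(); print(np.round(s['wrist_torque'],2)); p=capture('wrist'); save(p,'w5');p=capture('scene'); save(p,'s5')
E
```

```text
t 7.4 pos [ 454.2 -197.5  121.8] q [-0.4742 -0.5249 -0.4733  0.525 ] F [-2.  -2.4  3.7] g 0.171
[-0.29  0.17  0.02]
```

View pics/w5.png

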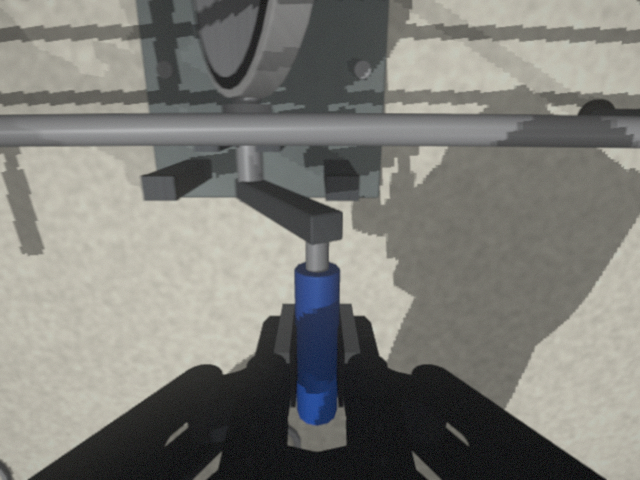

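View pics/s5.png

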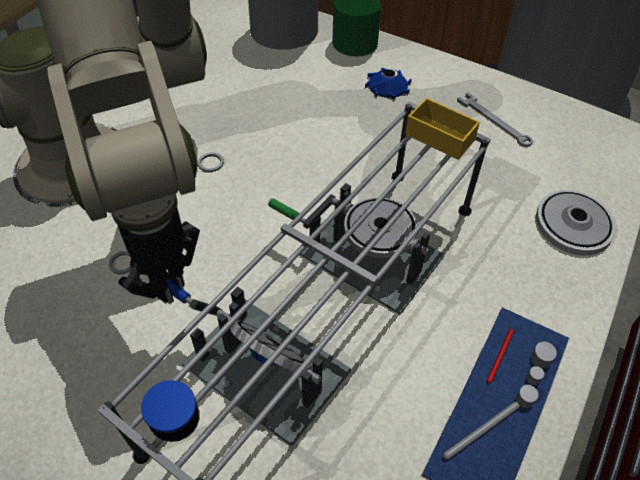

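The crank is past the top and the black seal face is turning up. Forces are still small, so I'll finish the arc.

send_rows --rows "0.1 0.31 0 0.48 0; 0.1 0.65 0 0.93 0; 0.1 1.03 0 1.35 0; 0.1 1.45 0 1.73 0; 0.1 1.9 0 2.07 0; 0.1 2.38 0 2.38 0; 0.1 2.88 0 2.64 0; 0.1 3.41 0 2.86 0; 0.1 3.95 0 3.03 0; 0.1 4.5 0 3.15 0; 0.1 5.06 0 3.23 0; 0.1 5.5 0 3.25 0"

```text
time_s: 8.7
eef_pos: [450.5, -228.8, 65.9]
ee_rot: [0.473, 0.525, 0.474, -0.525]
force: [-0.6, -2.2, 0.4]
grip_width: 0.172
```

send_rows --rows "0.1 0.1 0 0 0; 0.1 0.1 0 0 0; 0.1 0.1 0 0 0"

```text
time_s: 9.0
eef_pos: [450.5, -228.7, 65.5]
ee_rot: [-0.474, -0.525, -0.474, 0.525]
force: [-2.0, -0.9, 0.0]
grip_width: 0.168
```

```bash
python3 - <<'E'
from h import *
s=st(); print(np.round(s['wrist_torque'],2)); p=capture('wrist'); save(p,'w6');p=capture('scene'); save(p,'s6')
E
```

```text
t 9.0 pos [ 450.5 -228.7   65.5] q [-0.4735 -0.5249 -0.474   0.5249] F [-2.  -0.9  0. ] g 0.168
[-0.2   0.19 -0.11]
```

View pics/w6.png

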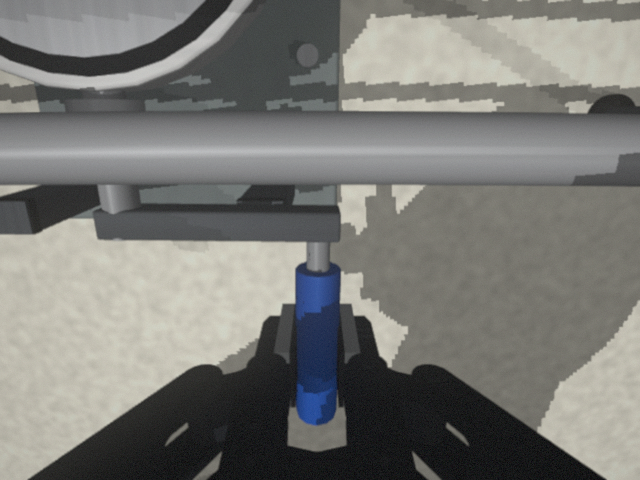

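View pics/s6.png

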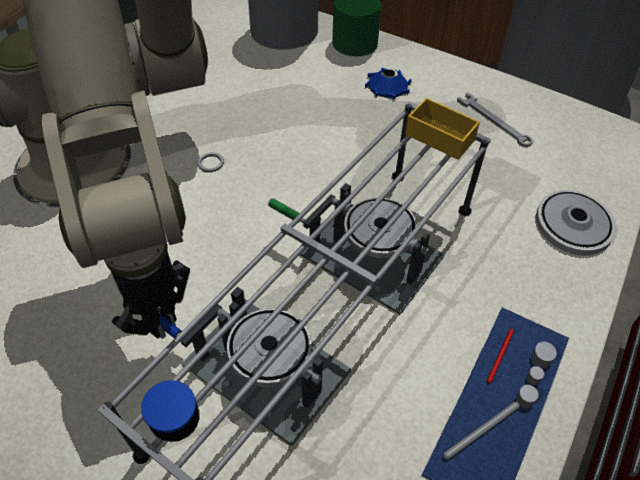

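The seal face is up and the crank lies level on the right at (218,152) in the wrist view's arm line. I'll ease 1–2 mm down to check it rests on the post.

send_rows --rows "0.1 0.05 0 0 0; 0.1 0.1 0 0 0; 0.1 0.1 0 0 0"

```text
time_s: 9.4
eef_pos: [450.7, -229.2, 65.3]
ee_rot: [-0.474, -0.525, -0.474, 0.525]
force: [-4.2, -0.9, 7.6]
grip_width: 0.171
```

There are now 7.6 N of upward reaction, so the arm is on the post. I'll release.

send_rows --rows "0.25 0 0 0 0; 0.4 0 0 0 0; 0.7 0 0 0 0; 1 0 0 0 0; 1 0 0 0 0; 1 0 0 0 0; 1 0 0 0 0; 1 0 0 0 0"

```text
time_s: 10.2
eef_pos: [450.7, -229.0, 64.6]
ee_rot: [0.474, 0.525, 0.474, -0.525]
force: [0.0, -0.8, -0.3]
grip_width: 1.002
```

```bash
python3 - <<'E'
from h import *
s=st(); p=capture('wrist'); save(p,'w7')
E
```

```text
t 10.2 pos [ 450.7 -229.    64.6] q [ 0.4737  0.525   0.4737 -0.5249] F [ 0.  -0.8 -0.3] g 1.002
```

View pics/w7.png

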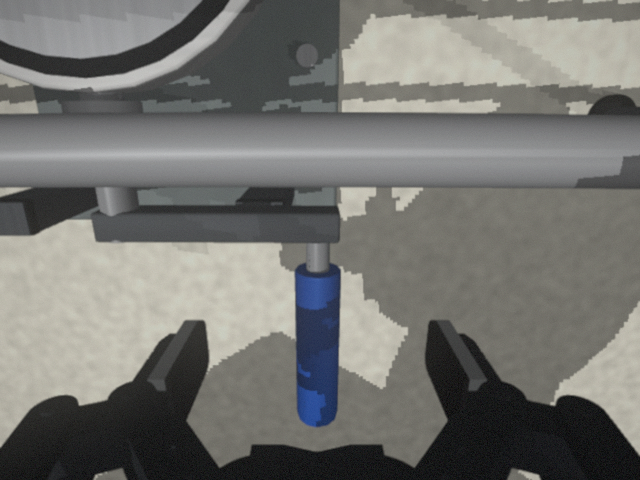

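The handle is free and midway between the open pads, and nothing moved. I'll retreat up, then back.

send_rows --rows "1 -1 0 0 0; 1 -3 0 0 0; 1 -6 0 0 0; 1 -10 0 0 0; 1 -14 0 0 0; 1 -17 -2 0 0; 1 -17 -5 0 0; 1 -17 -8 0 0; 1 -17 -10 0 0; 1 -17 -10 0 0; 1 -17 -10 0 0"

```text
time_s: 11.35
eef_pos: [351.4, -219.0, 235.4]
ee_rot: [0.474, 0.525, 0.473, -0.525]
force: [0.0, 1.2, -0.5]
grip_width: 1.003
```

```bash
python3 - <<'E'
from h import *
s=st(); w=capture('wrist'); save(w,'w8')
P={}
for c in ['scene','top']:
    p=capture(c); save(p,c+'8');P[c]=p
    for b in blobs(p): 
        if b[5]<12: print(c,b[0],*[np.round(x,1) for x in b[1:]])
    for n in ['blue_cover','blue_cover_handle','green_cover']:
        for d in nets.spot_point(p,n)[:2]: print(c,n,round(d['confidence'],2),np.round(d['location'],1))
import pickle;pickle.dump(P,open('P8.pkl','wb'))
st()
E
```

```text
t 11.35 pos [ 351.4 -219.   235.4] q [ 0.4741  0.5251  0.473  -0.525 ] F [ 0.   1.2 -0.5] g 1.003
scene 360 [162.  322.6] [177.1 333.8] [146.3 310.9] 38.4 9.6
scene blue_cover 0.93 [ 606.3 -181.8   87.6]
scene green_cover 0.58 [647.8  96.9  85. ]
top 94 [636.3 272.9] [638.7 261.9] [634.9 279.3] 17.8 9.1
top 377 [496.1 330.1] [497.1 309.9] [495.1 350.1] 40.3 9.3
top blue_cover 0.84 [ 606.  -180.3   85.2]
top blue_cover_handle 0.82 [ 452.6 -230.8   83.6]
top green_cover 0.75 [642.1  95.2  86.5]
t 11.8 pos [ 351.4 -218.7  234.5] q [ 0.4737  0.5249  0.4739 -0.5249] F [ 0.6 -0.  -0.1] g 1.002
```

View pics/scene8.png

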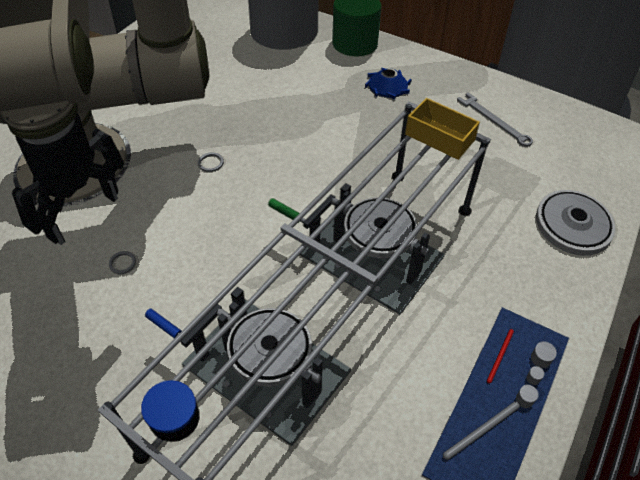

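View pics/top8.png

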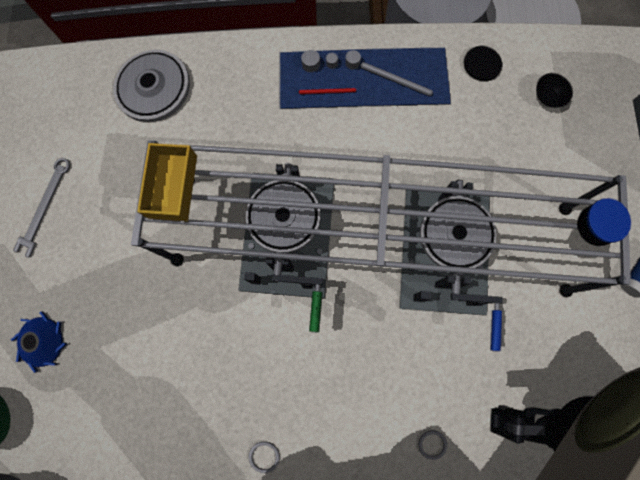

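View pics/w8.png

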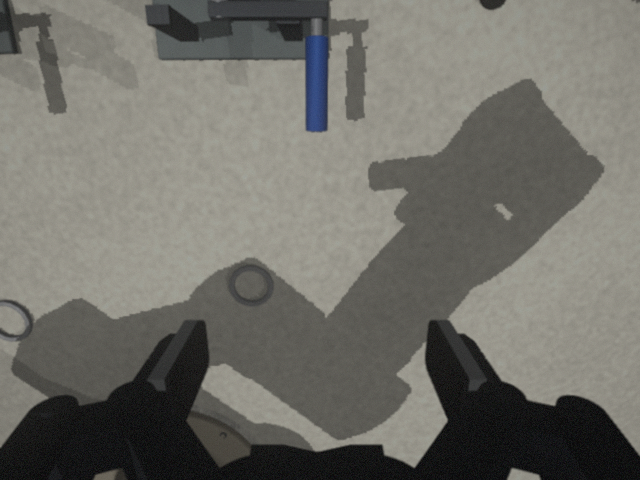

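The scene and top views show the blue cover seal-up like the green one, with its handle on the right (scene (162,323), top (496,330)). The green handle hasn't moved ((316,311) in the top view). One last height check, then I'll hand in.

```bash
python3 - <<'E'
from h import *
import pickle;P=pickle.load(open('P8.pkl','rb'))
for a,b in [((162,322.6),(496.1,330.1)),((177.1,333.8),(497.1,309.9)),((146.3,310.9),(495.1,350.1))]:
    x,e=tri([ray(P['scene'],a),ray(P['top'],b)]);print(x.round(1),np.round(e,1))
y=np.radians(-6);print('expected',466-130*np.sin(-y),-100.4-130*np.cos(y))
st(); print(workorder.finish_job())
E
```

```text
[ 451.8 -229.4   87.9] [0.5 0.5]
[ 482.6 -233.    88.5] [0.4 0.4]
[ 420.9 -225.9   89.6] [1.6 1.6]
expected 452.41129977520507 -229.68784639787555
t 11.8 pos [ 351.4 -218.7  234.5] q [ 0.4737  0.5249  0.4739 -0.5249] F [ 0.6 -0.  -0.1] g 1.002
the job is handed in; nothing more can be done
None
```

The blue cover is turned over: its seal face looks up and its crank lies on the right post. I handed the job in at 11.8 s with the gripper open and well clear.

**What I did:** I gripped the blue handle from above at 40 N and carried it through the 65 mm half circle over the top. At the end I pressed down lightly until the wrist read 7.6 N upward, so the crank was on the post, then let go and backed off. At every reading I took, the wrist force was under 9 N.

**Last checks:**
- **Handle position:** the camera views put its middle at (451.8, -229.4, 87.9) mm, against an expected (452.4, -229.7) on the ground plane. The height matches what the same method read at the start (88.0 mm), so it is back at the same level.
- **Cover seating:** the network puts the cover's centre at about (606, -181, 86) mm, within about 2 mm of where it was at the start, so it is still seated.
- **Green cover:** it looks unmoved in the pictures and its network position agrees to about 3 mm.

**One miss:** the network did not find the blue handle in the final scene picture. It did find it in the top picture, and the colour-based measurement in both pictures agrees. No check failed or disagreed.

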